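# True a batten with the square and hold it

### The job

On the white board, one batten is screwed fast and the other hangs on a single stiff screw, leaning in so that their corner is too tight. Pick up the aluminium square by its wooden grip, lay it flat on the board and press it into the corner until its two outer faces are flush against both battens, so that the leaning batten is swung square. Finish while still gripping the square and pressing it against both battens; do not let go, and leave the flask and the screwdriver alone.

Things in the scene. Friction and masses are not known exactly. Their poses are not given: they have to be found in the camera images.
- board: White painted board lying flat, screwed to the bench, 280 x 280 x 18 mm thick; it never moves. Origin at the centre of its underside. Its corner between the battens opens towards its -x and -y.
- corner (a point): The inner corner of the two battens (once true), on the board's top face (18 mm above the bench), at +85, +85 mm in the board's frame; axes parallel to the board's. The fixed batten's inner face is the plane x = 0 of this frame, the swinging batten's inner face is the plane y = 0 when it is true.
- plate: The fixed pale wood batten, 40 mm wide (x), 250 mm long (y), 24 mm high, on the board; origin at the centre of its underside, axes parallel to the board's. Its inner face looks to -x, at x = -20 mm.
- stud: The swinging pale wood batten, 200 x 34 x 24 mm high, on the board. Origin on its underside at its one screw, at -30, +17 mm in the corner's frame; spans x = -172 to +28 mm. Its inner face looks to -y, at y = -17 mm. Parallel to the board's x axis when true; starts with its free (-x) end leaning in towards -y by 0.08 to 0.22 rad. It turns about that screw only (0.12 rad out to 0.3 in), takes about 0.15 N m and stays where it is left.
- square: Loose L-shaped aluminium square, 0.2 to 0.4 kg, lying flat on the bench; smooth, slides easily (friction about 0.2). Legs 140 mm long outside, 22 mm wide, 12 mm thick; one runs along its -x, the other along its -y. Origin on the underside, below the grip; the outer faces are the planes x = +48 mm and y = +48 mm. When seated, its axes are parallel to the board's.
- grip (a point): Middle of the square's grip, 34 mm straight above the square's origin, axes as the square's. The grip is an upright dark wooden bar on the diagonal brace, from 12 to 56 mm above the underside: 16 mm thick along the diagonal (the x = y direction, towards the outer corner), 60 mm long across it. To be pinched from above, fingers closing along that diagonal.
- square_corner (a point): The square's outer corner (where the two outer faces would meet; the metal is cut back 6 mm there), on the underside, at +48, +48 mm in the square's frame; axes as the square's. Comes to the corner point when seated.
- flask: Bystander: stoppered glass conical flask, 82 mm across, 128 mm high; origin at the centre of its underside.
- screwdriver: Bystander: screwdriver, 190 mm long, lying on the bench along x, handle towards the robot.
Mind the look-alikes: they are no part of the job. Of the things like the square, leave any that is blue, green or purple; of the rest the larger one is meant.

How it is judged:
By the outcome, as a careful person would: the job done as asked, in the order asked, and still so for the second after the job is handed in, while the arm keeps its last pose, push and grip.
It also fails if it takes over 45 s, if anything falls off the work surface, if the arm or the gripper's body presses on something with over 40 N, if the wrist force passes 120 N, or if a joint passes its speed limit or range.

### The arm

A 6-joint arm with a two-finger parallel gripper is mounted at the origin on the work surface. World frame = base frame: x ahead of the robot, y to its left, z up, the work surface at z = 0. Lengths are in m, angles in rad, forces in N, time in s.
With the tool pointing down it reaches from about 0.4 to 0.825 m from the base axis. Payload 7 kg.
Tool frame: the origin (TCP) lies at the very end of the fingers, on their centre line; the grasp point (between the pads) lies 19 mm behind it; y points along the fingers, z is the direction in which the jaws open and shut, and the axes are right-handed (so a half turn about y gives the same grasp; the last joint's range is limited). The gripper opens to 85 mm and grips with 20 to 120 N. Pads are 22 mm wide; open, the fingers measure 114 mm over their backs; the gripper's body (76 mm by 85 mm) begins 54 mm behind the grasp point. The pads swing forward as they close: fully open they stand 13 mm farther back than shut.
Start: joints at [1.602, 0.359, 0.012, 0, -1.224, -0.288], TCP at [0.171, 0.653, 0.231] pointing down, gripper open.
Joint ranges: [-3.07, 3.07], [-1.43, 2.12], [-1.02, 1.25], [-3.03, 1.67], [-3.05, -0], [-3.03, 3.03]. Speed limits (rad/s): [2.39, 2.39, 3.01, 3.14, 3.14, 3.14].

### API

Orientations are given as a rotation vector (axis times angle).
In Python, from plant import bot gives the robot as it stands.
- The arm moves only by the tool drive_tool, never from a script. Its argument "steps" is one flat list of numbers, 7 for each row, row after row: the closure, from 0 (fully open) to 1 (shut), then the shift along the tool's x, y, z as a fraction of full scale, then the turn, a rotation vector about the tool's x, y, z as a fraction of full scale. In form: [hand, x, y, z, ax, ay, az, hand, x, y, z, ax, ay, az, ...]. A call has 1 to 20 rows; each row is the pose to reach, as a shift and turn from the pose measured when the call began, along the tool's axes at that moment, turning the shorter way round; what a row does not reach only later rows make up. Full scale, the value 1, is 0.2 m for a shift and 180 degrees for a turn. A row lasts 1/12 s, in which the tool goes at most 41.7 mm and 7.16 degrees, less where a joint would pass 70% of its speed; a pose out of reach is approached as far as the arm can. A call with a number of a shift or a turn outside -1 to 1 is refused whole. A call with a gripper value outside its range is refused whole. The fingers move at their own pace and stop on an object; "squeeze" is the grip in N (left out, the last holds). Time passes only in rows, so rows that repeat a pose let the fingers close. It gives the time, the measured TCP pose, the force and the opening at its end, in the units of the state.
- bot.get_state(): the state, without advancing time (a new reading comes with each control period).
- bot.camera(name): name is "side" or "top" or "wrist"; returns the picture (480x640x3 uint8, red, green, blue); there is no depth.
- bot.camera_model(name): a dict with "vfov" (degrees; the focal length in pixels is half the picture's height over the tangent of half this angle, whatever the lens; pixels are square), "cx", "cy" (the principal point, pixels), "k1" (the pictures are not rectified: a ray, as slopes to the right and down, at radius r is drawn at 1 + k1 r^2 times it, then the intrinsics apply), "xyz" and "rotation" of the camera in the world; the wrist camera has in their place "tool_from_camera" (4x4, takes a point from camera to tool coordinates, whose origin is the TCP and whose axes are the tool frame's). Camera axes: x right, y down, z forward; pixel columns grow to the right and rows downward; lengths in m; the calibration is good to about 2 mm. A picture is of the moment at which its call begins: read the wrist's pose just before it. camera_model takes no time and is no camera call.
- bot.job_done(): hands the job in, once; it reports no verdict.
The state is a dict: "time_s": time; "q": joint angles; "joint_velocities": joint speeds; "effort": joint torques, N m; "tcp_pos": TCP position; "orientation": TCP orientation; "wrist_force": force on the tool from outside, world axes, zero at the start; "wrist_torque": the same for the moment, N m; "width": finger opening in m.
Only numpy, scipy, OpenCV 4.12 (cv2) and the standard library are available. Lean on these libraries where they do the work, as an engineer would, in place of code of your own. Each camera call takes 0.05 s, during which the arm holds its last target. There are 200 camera calls.

## Working session

There is one attempt and no reset: what is moved stays moved. The work goes in short steps, Python scripts to look and compute and a tool call to move; the robot and the scene stay as the last step left them, time stands still between calls to the robot, and variables do not carry over. Pictures are saved under pics/ and viewed, about 8 in all and at most 12, crops included, and the job is handed in when it is done.

Besides the shell and the picture viewer there is one more tool, called by a JSON object that holds its "name" and its "arguments". drive_tool: Moves the arm, as the interface text tells. Shift numbers are shares of 0.2 m and turn numbers shares of 180 degrees, none past 1 either way. Its arguments: {"type":"object","properties":{"steps":{"type":"array"},"squeeze":{"type":"number"}},"required":["steps"]}

```bash
mkdir -p pics; cat > h.py <<'E'
import numpy as np, cv2
from scipy.spatial.transform import Rotation as R
from plant import bot
def save(name,fn):
    s=bot.get_state(); im=bot.camera(name); cv2.imwrite(fn,cv2.cvtColor(im,cv2.COLOR_RGB2BGR)); return s,im
def model(name,s=None):
    m=bot.camera_model(name); f=240/np.tan(np.radians(m["vfov"])/2)
    if "xyz" in m:
        rot=np.array(m["rotation"],float); rot=rot if rot.shape==(3,3) else R.from_rotvec(rot).as_matrix(); p=np.array(m["xyz"])
    else:
        T=np.array(m["tool_from_camera"]); Rt=R.from_rotvec(s["orientation"]).as_matrix()
        rot=Rt@T[:3,:3]; p=np.array(s["tcp_pos"])+Rt@T[:3,3]
    return f,m["cx"],m["cy"],m["k1"],rot,p
def cast(name,px,z,s=None):
    f,cx,cy,k1,rot,p=model(name,s)
    px=np.atleast_2d(np.array(px,float)); d=(px-[cx,cy])/f; u=d.copy()
    for _ in range(20): u=d/(1+k1*(u**2).sum(1,keepdims=True))
    w=np.c_[u,np.ones(len(u))]@rot.T
    return p+w*((z-p[2])/w[:,2:])
def proj(name,P,s=None):
    f,cx,cy,k1,rot,p=model(name,s)
    c=(np.atleast_2d(P)-p)@rot; u=c[:,:2]/c[:,2:]; u=u*(1+k1*(u**2).sum(1,keepdims=True)); return u*f+[cx,cy]
E
python3 - <<'E'
from h import *
print(bot.get_state())
for n in("top","side","wrist"): save(n,f"pics/{n}0.png"); print(n,bot.camera_model(n))
E
```

```text
{'time_s': 0.0, 'q': array([ 1.60206051e+00,  3.59418313e-01,  1.10556012e-02, -3.64801810e-04,
       -1.22410264e+00, -2.88088832e-01]), 'joint_velocities': array([-1.38929576e-04,  1.69903514e-03, -1.72030364e-04,  1.16730315e-03,
        1.41367689e-03,  4.41366830e-05]), 'effort': array([ 3.04425457e-04, -5.83313370e+01,  2.93426281e+01,  6.93657383e+00,
       -5.82463777e-03,  6.10656379e-07]), 'tcp_pos': array([0.17136278, 0.65238204, 0.2303393 ]), 'orientation': array([-0.26920257, -2.08264404,  2.08622192]), 'wrist_force': array([-1.13800565,  0.72552459,  0.05880178]), 'wrist_torque': array([ 0.02395184, -0.00360313, -0.09045779]), 'width': 0.08544250404986135}
top {'vfov': 45.551659252772325, 'cx': 324.3778725897006, 'cy': 242.32172306921453, 'k1': -0.12438602570966995, 'xyz': array([ 0.3677846 , -0.06203146,  1.31990201]), 'rotation': array([-2.14749246,  2.14000538, -0.16523232])}
side {'vfov': 46.12928449235191, 'cx': 311.9447515125956, 'cy': 243.64452548848317, 'k1': -0.006578297531551297, 'xyz': array([-0.28732073, -0.88579326,  0.7663938 ]), 'rotation': array([-1.97680812,  0.83893975, -0.49419454])}
wrist {'vfov': 58.10536755763412, 'cx': 318.9365917458174, 'cy': 236.39782094478247, 'k1': -0.058393450626518725, 'tool_from_camera': array([[-8.01359366e-04,  9.58164773e-01,  2.86216046e-01,
        -7.27567600e-02],
       [ 1.16427244e-03, -2.86215050e-01,  9.58164699e-01,
        -1.44125709e-01],
       [ 9.99999001e-01,  1.10106771e-03, -8.86203728e-04,
         6.33702323e-04],
       [ 0.00000000e+00,  0.00000000e+00,  0.00000000e+00,
         1.00000000e+00]])}
```

View pics/top0.png

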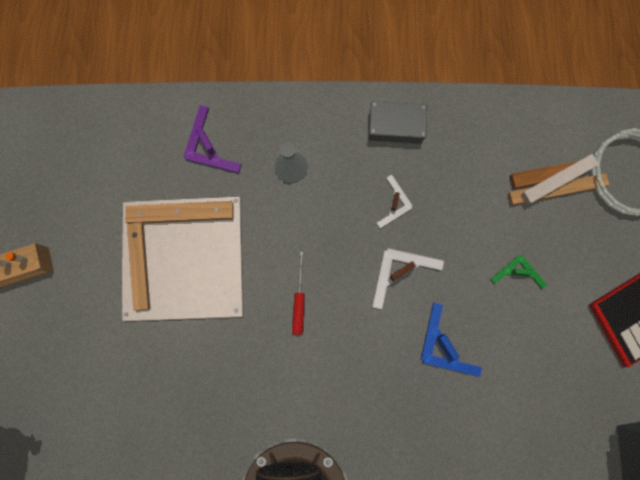

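View pics/side0.png

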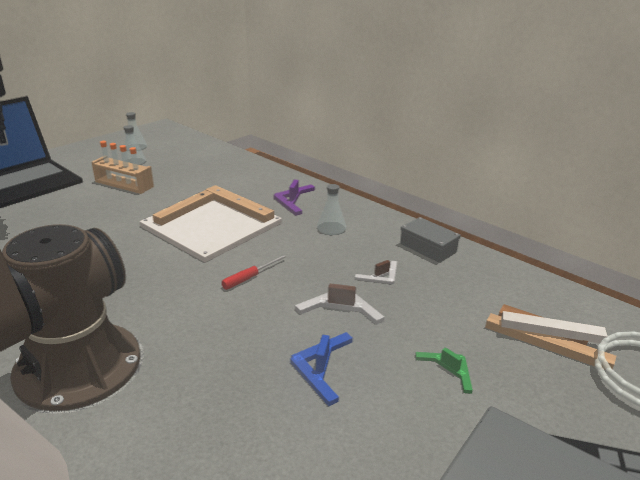

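The top view shows the board at about (182,258), with the fixed batten along its top edge and the leaning stud on the left from (135,222) to (140,308). The large white square has its corner at (388,250) and its dark grip at (402,271). The side view agrees: the white square's grip is at (342,294) and the flask is at (332,210).

```bash
cat > m.py <<'E'
from h import *
im=cv2.cvtColor(cv2.imread("pics/top0.png"),cv2.COLOR_BGR2HSV).astype(int)
H,S,V=im[...,0],im[...,1],im[...,2]
def comp(mask,roi):
    x0,y0,x1,y1=roi; m=np.zeros(mask.shape,np.uint8); m[y0:y1,x0:x1]=mask[y0:y1,x0:x1]
    n,l,st,c=cv2.connectedComponentsWithStats(m); k=1+np.argmax(st[1:,4]); return (l==k).astype(np.uint8),st[k]
def corners(m,eps=3):
    c=max(cv2.findContours(m,cv2.RETR_EXTERNAL,cv2.CHAIN_APPROX_NONE)[0],key=cv2.contourArea)
    return cv2.approxPolyDP(c,eps,True)[:,0],c[:,0]
white=(V>150)&(S<50); wood=(S>70)&(V>90)&(H<25)
if __name__=="__main__":
    m,st=comp(white,(365,235,455,315)); print(st); p,_=corners(m); print("square",p.tolist(),cast("top",p,.012).round(4).tolist())
    m,st=comp((V<110)&(S>70)&((H<15)|(H>165)),(375,250,425,300)); ys,xs=np.nonzero(m); print("grip",st,cv2.minAreaRect(np.c_[xs,ys].astype(np.float32)), cast("top",[xs.mean(),ys.mean()],.045))
    m,st=comp(white|wood,(100,180,260,335)); p,_=corners(m,4); print("board",p.tolist(),cast("top",p,.018).round(4).tolist())
    m,st=comp(wood,(100,180,260,335)); p,_=corners(m,2.5); print("bat",p.tolist(),cast("top",p,.042).round(4).tolist())
    a=cv2.imread("pics/top0.png"); A=cv2.resize(a[180:340,100:260],(400,400),interpolation=2); B=cv2.resize(a[190:350,365:525],(400,400),interpolation=2)
    cv2.imwrite("pics/c.png",np.hstack([A,B]))
E
python3 m.py
```

```text
[ 373  249   71   60 1036]
square [[443, 262], [388, 249], [384, 252], [373, 306], [382, 306], [393, 258], [439, 269]] [[0.5223, -0.3398, 0.012], [0.5523, -0.2121, 0.012], [0.5453, -0.2028, 0.012], [0.4209, -0.1763, 0.012], [0.4209, -0.1969, 0.012], [0.5314, -0.2235, 0.012], [0.506, -0.33, 0.012]]
grip [391 262  24  18 177] ((402.20587158203125, 270.8235168457031), (6.979381561279297, 26.613685607910156), 57.52880859375) [[ 0.49845188 -0.23988017  0.045     ]]
board [[238, 197], [123, 203], [124, 320], [241, 315]] [[0.673, 0.1377, 0.018], [0.6589, 0.4119, 0.018], [0.3844, 0.3947, 0.018], [0.3989, 0.1239, 0.018]]
bat [[231, 201], [126, 206], [133, 309], [149, 308], [141, 223], [232, 218]] [[0.658, 0.1499, 0.042], [0.6464, 0.3955, 0.042], [0.4091, 0.3664, 0.042], [0.4118, 0.3295, 0.042], [0.6063, 0.3575, 0.042], [0.6183, 0.1464, 0.042]]
```

```bash
cat >> h.py <<'E'
def go(x,y,z,yaw,pr=True):
    "fractions for TCP to x,y,z, tool y straight down, tool z (or -z) along world yaw"
    s=bot.get_state(); Rt=R.from_rotvec(s["orientation"]).as_matrix(); best=None
    for k in(0,np.pi):
        Z=np.array([np.cos(yaw+k),np.sin(yaw+k),0]); Y=np.array([0,0,-1.]); T=np.c_[np.cross(Y,Z),Y,Z]
        rv=R.from_matrix(Rt.T@T).as_rotvec()/np.pi
        if best is None or np.linalg.norm(rv)<np.linalg.norm(best): best=rv
        print("turn opt",rv.round(4),"j6",s["q"][5].round(3))
    d=Rt.T@(np.array([x,y,z])-s["tcp_pos"])/.2
    print("pos",s["tcp_pos"].round(4),"toolz yaw",np.arctan2(Rt[1,2],Rt[0,2]).round(4),"toolaxes",Rt.round(2).tolist(),"shift",d.round(4),"turn",best.round(4), "F",s["wrist_force"].round(1),"t",s["time_s"])
E
python3 -c "
from h import *
go(.495,-.241,.14,.565)
go(.45,.45,.23,.565)"
```

```text
turn opt [-3.000e-04 -7.616e-01  5.000e-04] j6 -0.288
turn opt [-4.000e-04  2.384e-01 -2.000e-04] j6 -0.288
pos [0.1714 0.6525 0.2306] toolz yaw -1.8277 toolaxes [[-0.97, -0.0, -0.25], [0.25, -0.0, -0.97], [-0.0, -1.0, 0.0]] shift [-2.7     0.4585  3.9091] turn [-4.000e-04  2.384e-01 -2.000e-04] F [0.8 0.7 0.1] t 0.15
turn opt [-3.000e-04 -7.616e-01  5.000e-04] j6 -0.288
turn opt [-4.000e-04  2.384e-01 -2.000e-04] j6 -0.288
pos [0.1714 0.6525 0.2306] toolz yaw -1.8277 toolaxes [[-0.97, -0.0, -0.25], [0.25, -0.0, -0.97], [-0.0, -1.0, 0.0]] shift [-1.6046  0.0039  0.6252] turn [-4.000e-04  2.384e-01 -2.000e-04] F [0.8 0.7 0.1] t 0.15
```

{"name": "drive_tool", "arguments": {"steps": [0, -1, 0, 0.7, 0, 0.238, 0, 0, -1, 0, 0.7, 0, 0.238, 0, 0, -1, 0, 0.7, 0, 0.238, 0, 0, -1, 0, 0.7, 0, 0.238, 0, 0, -1, 0, 0.7, 0, 0.238, 0, 0, -1, 0, 0.7, 0, 0.238, 0, 0, -1, 0, 0.7, 0, 0.238, 0, 0, -1, 0, 0.7, 0, 0.238, 0]}}

```text
time_s: 0.82
tcp_pos: [0.3304, 0.4647, 0.231]
orientation: [-0.888, -1.61, 1.612]
wrist_force: [-0.5, 0.7, -0.3]
width: 0.0853
```

```bash
python3 -c "
from h import *
go(.45,.1,.23,.565)
go(.49,-.241,.16,.565)"
```

```text
turn opt [ 4.000e-04  9.995e-01 -3.000e-04] j6 -0.733
turn opt [-0.0002 -0.0005 -0.0002] j6 -0.733
pos [0.3304 0.4647 0.231 ] toolz yaw -2.5783 toolaxes [[-0.53, -0.0, -0.85], [0.85, -0.0, -0.53], [-0.0, -1.0, 0.0]] shift [-1.8612  0.0069  0.4681] turn [-0.0002 -0.0005 -0.0002] F [-0.5  0.7 -0.3] t 0.8167
turn opt [ 4.000e-04  9.995e-01 -3.000e-04] j6 -0.733
turn opt [-0.0002 -0.0005 -0.0002] j6 -0.733
pos [0.3304 0.4647 0.231 ] toolz yaw -2.5783 toolaxes [[-0.53, -0.0, -0.85], [0.85, -0.0, -0.53], [-0.0, -1.0, 0.0]] shift [-3.4093  0.3585  1.2092] turn [-0.0002 -0.0005 -0.0002] F [-0.5  0.7 -0.3] t 0.8167
```

{"name": "drive_tool", "arguments": {"steps": [0, -1, 0, 0.35, 0, 0, 0, 0, -1, 0, 0.35, 0, 0, 0, 0, -1, 0, 0.35, 0, 0, 0, 0, -1, 0, 0.35, 0, 0, 0, 0, -1, 0, 0.35, 0, 0, 0, 0, -1, 0, 0.35, 0, 0, 0]}}

```text
time_s: 1.32
tcp_pos: [0.3776, 0.2543, 0.2313]
orientation: [-0.888, -1.609, 1.612]
wrist_force: [-0.0, 0.5, -1.3]
width: 0.0853
```

{"name": "drive_tool", "arguments": {"steps": [0, -1, 0.1, 0.35, 0, 0, 0, 0, -1, 0.1, 0.35, 0, 0, 0, 0, -1, 0.1, 0.35, 0, 0, 0, 0, -1, 0.1, 0.35, 0, 0, 0, 0, -1, 0.1, 0.35, 0, 0, 0, 0, -1, 0.1, 0.35, 0, 0, 0]}}

```text
time_s: 1.82
tcp_pos: [0.425, 0.0443, 0.2109]
orientation: [-0.888, -1.607, 1.613]
wrist_force: [0.1, 0.0, 0.2]
width: 0.0857
```

{"name": "drive_tool", "arguments": {"steps": [0, -1, 0.1, 0.35, 0, 0, 0, 0, -1, 0.1, 0.35, 0, 0, 0, 0, -1, 0.1, 0.35, 0, 0, 0, 0, -1, 0.1, 0.35, 0, 0, 0, 0, -1, 0.1, 0.35, 0, 0, 0, 0, -1, 0.1, 0.35, 0, 0, 0, 0, -1, 0.1, 0.35, 0, 0, 0, 0, -1, 0.1, 0.35, 0, 0, 0]}}

```text
time_s: 2.48
tcp_pos: [0.4726, -0.1621, 0.1907]
orientation: [-0.887, -1.606, 1.612]
wrist_force: [-0.1, 0.5, 0.2]
width: 0.0852
```

```bash
python3 -c "
from h import *
go(.495,-.241,.16,.565)
s,im=save('wrist','pics/w1.png')
print(proj('wrist',[[.495,-.241,.056],[.551,-.205,.012]],s))"
```

```text
turn opt [-0.      0.9989 -0.0019] j6 0.496
turn opt [-0.0012 -0.0011  0.    ] j6 0.496
pos [ 0.4726 -0.1621  0.1907] toolz yaw -2.5799 toolaxes [[-0.53, -0.0, -0.85], [0.85, -0.0, -0.53], [0.0, -1.0, 0.0]] shift [-0.3935  0.1539  0.1144] turn [-0.0012 -0.0011  0.    ] F [-0.1  0.5  0.2] t 2.4833
[[354.80214554  98.58194577]
 [256.87741021 100.79239331]]
```

View pics/w1.png

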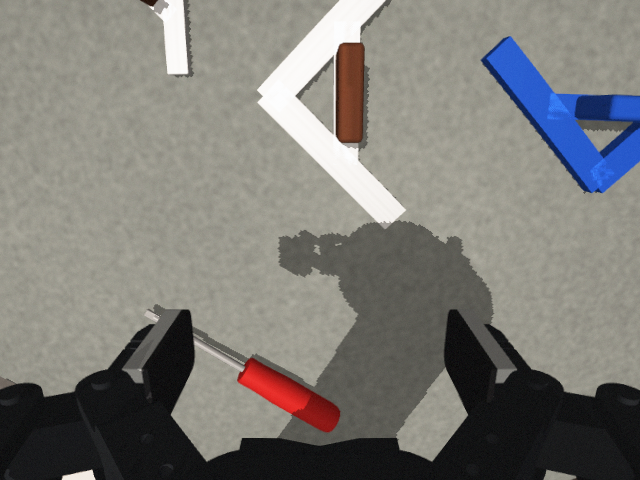

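The wrist view shows the white square's corner at (259,97) and its grip from (338,43) to (364,142), both close to where I predicted. I'll refine these from this picture.

```bash
python3 - <<'E'
from h import *
s=bot.get_state()
im=cv2.cvtColor(cv2.imread("pics/w1.png"),cv2.COLOR_BGR2HSV).astype(int)
H,S,V=im[...,0],im[...,1],im[...,2]
m=((S>110)&((H<15)|(H>170))).astype(np.uint8); m[:,:320]=0; m[:,380:]=0; m[160:]=0
ys,xs=np.nonzero(m); r=cv2.minAreaRect(np.c_[xs,ys].astype(np.float32)); print(r)
b=cv2.boxPoints(r); P=cast("wrist",b,.056,s); print(P.round(4)); print("grip centre",P.mean(0))
w=((V>170)&(S<40)).astype(np.uint8); w[:,:240]=0; w[:,420:]=0; w[240:]=0
c=max(cv2.findContours(w,0,1)[0],key=cv2.contourArea)
p=cv2.approxPolyDP(c,3,True)[:,0]; Q=cast("wrist",p,.012,s); print(np.c_[p,Q.round(4)])
E
```

```text
((349.5, 92.5), (99.0, 27.0), 90.0)
[[ 0.5225 -0.2612  0.056 ]
 [ 0.5088 -0.27    0.056 ]
 [ 0.4761 -0.221   0.056 ]
 [ 0.4906 -0.2118  0.056 ]]
grip centre [ 0.49951565 -0.24101839  0.056     ]
[[ 3.390e+02  0.000e+00  5.375e-01 -2.916e-01  1.200e-02]
 [ 2.570e+02  8.900e+01  5.552e-01 -2.113e-01  1.200e-02]
 [ 2.620e+02  9.500e+01  5.501e-01 -2.096e-01  1.200e-02]
 [ 2.570e+02  1.030e+02  5.504e-01 -2.030e-01  1.200e-02]
 [ 3.760e+02  2.210e+02  4.285e-01 -1.762e-01  1.200e-02]
 [ 3.920e+02  2.220e+02  4.176e-01 -1.822e-01  1.200e-02]
 [ 4.060e+02  2.090e+02  4.144e-01 -1.964e-01  1.200e-02]
 [ 3.600e+02  1.630e+02  4.638e-01 -2.067e-01  1.200e-02]
 [ 3.580e+02  1.480e+02  4.712e-01 -2.150e-01  1.200e-02]
 [ 3.480e+02  1.480e+02  4.775e-01 -2.111e-01  1.200e-02]
 [ 3.350e+02  1.360e+02  4.903e-01 -2.132e-01  1.200e-02]
 [ 3.370e+02  4.700e+01  5.222e-01 -2.654e-01  1.200e-02]
 [ 3.420e+02  4.200e+01  5.211e-01 -2.700e-01  1.200e-02]
 [ 3.590e+02  4.200e+01  5.111e-01 -2.764e-01  1.200e-02]
 [ 3.600e+02  2.600e+01  5.163e-01 -2.854e-01  1.200e-02]
 [ 3.850e+02  0.000e+00  5.111e-01 -3.086e-01  1.200e-02]]
```

```bash
python3 -c "
from h import *
go(.4995,-.241,.020,.572)"
```

```text
turn opt [ 1.000e-04  9.971e-01 -1.600e-03] j6 0.496
turn opt [-0.001  -0.0029 -0.0001] j6 0.496
pos [ 0.4726 -0.1615  0.191 ] toolz yaw -2.5787 toolaxes [[-0.53, -0.0, -0.85], [0.85, -0.0, -0.53], [-0.0, -1.0, 0.0]] shift [-0.4078  0.8554  0.0954] turn [-0.001  -0.0029 -0.0001] F [ 0.1 -0.6  0. ] t 2.5333
```

{"name": "drive_tool", "arguments": {"steps": [0, -0.408, 0.3, 0.095, -0.001, -0.003, 0, 0, -0.408, 0.3, 0.095, -0.001, -0.003, 0, 0, -0.408, 0.4, 0.095, -0.001, -0.003, 0, 0, -0.408, 0.5, 0.095, -0.001, -0.003, 0, 0, -0.408, 0.6, 0.095, -0.001, -0.003, 0, 0, -0.408, 0.7, 0.095, -0.001, -0.003, 0, 0, -0.408, 0.8, 0.095, -0.001, -0.003, 0, 0, -0.408, 0.855, 0.095, -0.001, -0.003, 0, 0, -0.408, 0.855, 0.095, -0.001, -0.003, 0, 0, -0.408, 0.855, 0.095, -0.001, -0.003, 0]}}

```text
time_s: 3.37
tcp_pos: [0.5, -0.2395, 0.0202]
orientation: [-0.879, -1.618, 1.619]
wrist_force: [0.3, -0.0, 0.5]
width: 0.0856
```

```bash
python3 -c "
from h import *
go(.4995,-.241,.020,.572)
s,im=save('wrist','pics/w2.png')"
```

```text
turn opt [ 0.00e+00 -9.99e-01  4.00e-04] j6 0.668
turn opt [-0.0002  0.001   0.    ] j6 0.668
pos [ 0.5    -0.2395  0.0202] toolz yaw -2.5666 toolaxes [[-0.54, -0.0, -0.84], [0.84, -0.0, -0.54], [0.0, -1.0, 0.0]] shift [-0.0047  0.0009  0.0062] turn [-0.0002  0.001   0.    ] F [ 0.3 -0.   0.5] t 3.3667
```

View pics/w2.png

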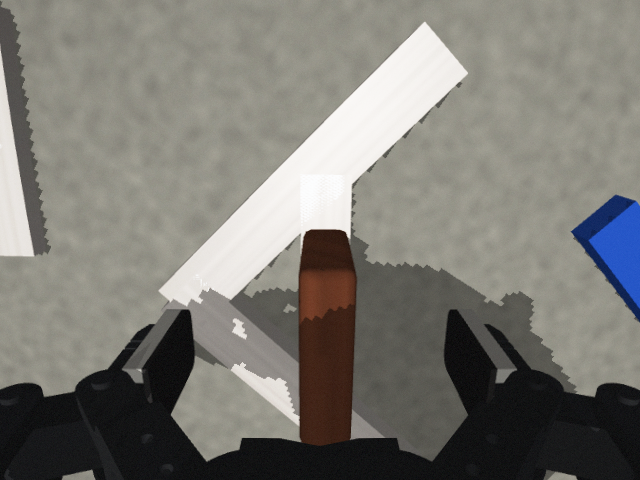

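The grip stands upright between the open fingers, centred at about column 327 where the fingers centre at about 320. It's well placed to close on.

{"name": "drive_tool", "arguments": {"steps": [1, 0, 0, 0, 0, 0, 0, 1, 0, 0, 0, 0, 0, 0, 1, 0, 0, 0, 0, 0, 0, 1, 0, 0, 0, 0, 0, 0, 1, 0, 0, 0, 0, 0, 0, 1, 0, 0, 0, 0, 0, 0, 1, 0, 0, 0, 0, 0, 0, 1, 0, 0, 0, 0, 0, 0, 1, 0, 0, 0, 0, 0, 0, 1, 0, 0, 0, 0, 0, 0], "squeeze": 80}}

```text
time_s: 4.25
tcp_pos: [0.5007, -0.24, 0.0213]
orientation: [-0.882, -1.619, 1.619]
wrist_force: [-1.4, 0.7, 5.4]
width: 0.015
```

{"name": "drive_tool", "arguments": {"steps": [1, 0, -0.1, 0, 0, 0, 0, 1, 0, -0.3, 0, 0, 0, 0, 1, 0, -0.5, 0, 0, 0, 0, 1, 0, -0.5, 0, 0, 0, 0, 1, 0, -0.5, 0, 0, 0, 0, 1, 0, -0.5, 0, 0, 0, 0]}}

```text
time_s: 4.75
tcp_pos: [0.4997, -0.2397, 0.1205]
orientation: [-0.881, -1.618, 1.618]
wrist_force: [0.2, 0.0, -3.7]
width: 0.0149
```

```bash
python3 -c "
from h import *
print(bot.get_state()['width'])
go(.50,.0,.12,.572)
go(.51,.25,.12,.842)
s,im=save('wrist','pics/w3.png')"
```

```text
0.014920851050869146
turn opt [-1.000e-04 -9.994e-01 -2.000e-04] j6 0.668
turn opt [ 0.0001  0.0006 -0.    ] j6 0.668
pos [ 0.4997 -0.2397  0.1205] toolz yaw -2.5676 toolaxes [[-0.54, 0.0, -0.84], [0.84, 0.0, -0.54], [-0.0, -1.0, -0.0]] shift [ 1.0054  0.0028 -0.6521] turn [ 0.0001  0.0006 -0.    ] F [ 0.2  0.  -3.7] t 4.75
turn opt [1.000e-04 9.147e-01 2.000e-04] j6 0.668
turn opt [ 0.0001 -0.0853 -0.    ] j6 0.668
pos [ 0.4997 -0.2397  0.1205] toolz yaw -2.5676 toolaxes [[-0.54, 0.0, -0.84], [0.84, 0.0, -0.54], [-0.0, -1.0, -0.0]] shift [ 2.0279  0.003  -1.3729] turn [ 0.0001 -0.0853 -0.    ] F [ 0.2  0.  -3.7] t 4.75
```

View pics/w3.png

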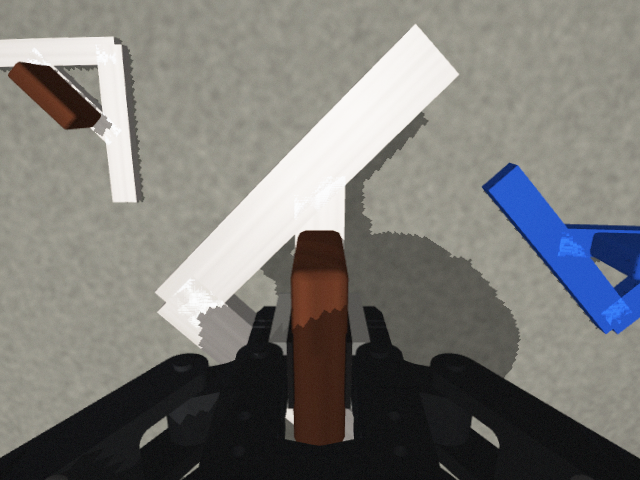

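The square is firmly held: opening 14.9 mm, and it lifted cleanly. Its outer edge runs from (157,292) to (417,24). I'll compute the square's pose relative to the tool.

```bash
python3 - <<'E'
from h import *
s=bot.get_state(); zt=s["tcp_pos"][2]-.0213+.012
im=cv2.cvtColor(cv2.imread("pics/w3.png"),cv2.COLOR_BGR2HSV).astype(int)
w=((im[...,2]>165)&(im[...,1]<40)).astype(np.uint8); w[:,:150]=0
w[400:]=0
c=max(cv2.findContours(w,0,1)[0],key=cv2.contourArea)[:,0].astype(float)
def edge(a,b):
    a,b=np.array(a,float),np.array(b,float); L=np.linalg.norm(b-a); t=(b-a)/L; n=np.array([-t[1],t[0]])
    k=[p for p in c if 6<(p-a)@t<L-6 and abs((p-a)@n)<5]; P=cast("wrist",np.array(k),zt,s)[:,:2]
    vx,vy,x,y=cv2.fitLine(P.astype(np.float32),2,0,.01,.01).ravel(); r=np.abs((P-[x,y])@[-vy,vx]); print(len(k),"yaw",np.arctan2(vy,vx),"res",r.max().round(5)); return np.array([x,y]),np.array([vx,vy])
p1,d1=edge((157,292),(417,24)); p2,d2=edge((158,310),(198,348))
t=np.linalg.solve(np.c_[d1,-d2],p2-p1); C=p1+t[0]*d1
Rt=R.from_rotvec(s["orientation"]).as_matrix()
print("corner",C,"rel tool",Rt.T@(np.r_[C,0]-s["tcp_pos"]))
y=np.arctan2(d1[1],d1[0])%np.pi-np.pi/2; print("sqyaw",y, "tool diag",np.arctan2(Rt[1,2],Rt[0,2])+np.pi)
c_,s_=np.cos(y),np.sin(y); O=C-np.array([[c_,-s_],[s_,c_]])@[.048,.048]; print("sq origin",O,"rel tool",Rt.T@(np.r_[O,0]-s["tcp_pos"]))
E
```

```text
269 yaw 1.3593776 res 0.00023
35 yaw -0.22537522 res 0.00024
corner [ 0.5565301  -0.20316724] rel tool [-0.000549    0.11979589 -0.06802502]
sqyaw -0.21141875 tool diag 0.5740792903093612
sq origin [ 0.49952621 -0.24002581] rel tool [-0.00054226  0.11985657 -0.0001428 ]
```

{"name": "drive_tool", "arguments": {"steps": [1, 0.05, 0, -0.04, 0, 0, 0, 1, 0.15, 0, -0.12, 0, 0, 0, 1, 0.27, 0, -0.216, 0, 0, 0, 1, 0.39, 0, -0.312, 0, 0, 0, 1, 0.51, 0, -0.408, 0, 0, 0, 1, 0.63, 0, -0.504, 0, 0, 0, 1, 0.75, 0, -0.6, 0, 0, 0, 1, 0.87, 0, -0.7, 0, 0, 0, 1, 0.95, 0, -0.76, 0, 0, 0, 1, 0.99, 0, -0.793, 0, 0, 0, 1, 0.99, 0, -0.793, 0, 0, 0]}}

```text
time_s: 5.72
tcp_pos: [0.5243, 0.0148, 0.1185]
orientation: [-0.876, -1.617, 1.621]
wrist_force: [-0.6, -0.6, -3.7]
width: 0.0147
```

```bash
python3 -c "
from h import *
go(.551,.265,.12,.842)"
```

```text
turn opt [-9.000e-04  9.155e-01 -1.300e-03] j6 0.175
turn opt [-0.0009 -0.0845  0.0006] j6 0.175
pos [0.5243 0.0148 0.1185] toolz yaw -2.5651 toolaxes [[-0.55, -0.0, -0.84], [0.84, -0.0, -0.55], [0.0, -1.0, 0.0]] shift [ 0.9763 -0.0086 -0.7938] turn [-0.0009 -0.0845  0.0006] F [-0.6 -0.6 -3.7] t 5.7167
```

{"name": "drive_tool", "arguments": {"steps": [1, 0.05, 0, -0.04, 0, -0.008, 0, 1, 0.15, 0, -0.12, 0, -0.016, 0, 1, 0.27, 0, -0.22, 0, -0.024, 0, 1, 0.39, 0, -0.32, 0, -0.034, 0, 1, 0.51, 0, -0.415, 0, -0.044, 0, 1, 0.63, 0, -0.51, 0, -0.054, 0, 1, 0.75, 0, -0.61, 0, -0.064, 0, 1, 0.87, 0, -0.71, 0, -0.074, 0, 1, 0.94, 0, -0.76, 0, -0.08, 0, 1, 0.976, 0, -0.794, -0.001, -0.0845, 0, 1, 0.976, 0, -0.794, -0.001, -0.0845, 0, 1, 0.976, 0, -0.794, -0.001, -0.0845, 0]}}

```text
time_s: 6.72
tcp_pos: [0.5505, 0.2641, 0.1173]
orientation: [-0.683, -1.795, 1.796]
wrist_force: [0.3, -0.7, -3.1]
width: 0.0151
```

```bash
python3 -c "
from h import *
go(.551,.265,.06,.842)
s,im=save('wrist','pics/w4.png')
c=np.array([.609,.3567]);r=lambda x,y:[.609+x*.9984-y*.057,.3567+x*.057+y*.9984]
print(proj('wrist',[r(0,0)+[.042],r(0,-.1)+[.042],r(-.1,0)+[.042]],s).round(0))"
```

```text
turn opt [-1.100e-03  9.999e-01 -8.000e-04] j6 0.078
turn opt [-0.0005 -0.0001  0.0007] j6 0.078
pos [0.5505 0.2641 0.1173] toolz yaw -2.3 toolaxes [[-0.75, -0.0, -0.67], [0.67, 0.0, -0.75], [0.0, -1.0, 0.0]] shift [ 0.0006  0.2866 -0.0055] turn [-0.0005 -0.0001  0.0007] F [ 0.3 -0.7 -3.1] t 6.7167
[[123. 280.]
 [243. 150.]
 [256. 390.]]
```

View pics/w4.png

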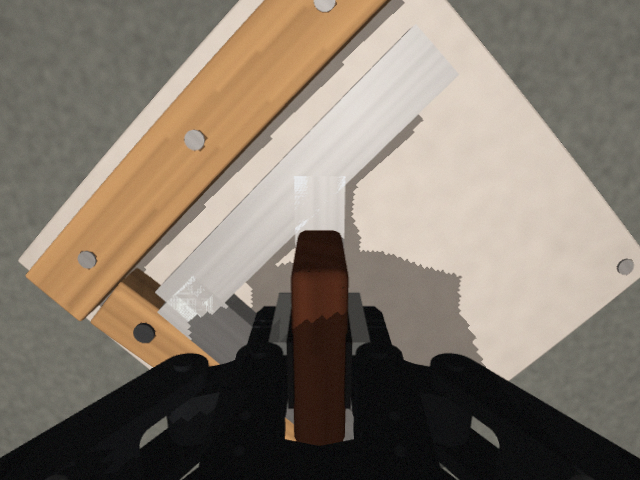

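The plate's inner edge runs from about (83,320) to (400,0), and the square's outer edge from (158,290) to (414,27), nearly parallel to it. The stud's screw is at (144,333). I'll look at the edge more closely in a zoomed crop.

```bash
python3 - <<'E'
from h import *
s=bot.get_state()
im=cv2.imread("pics/w4.png"); cv2.imwrite("pics/w4c.png",cv2.resize(im[100:360,60:320],(780,780))[:600])
h=cv2.cvtColor(im,cv2.COLOR_BGR2HSV).astype(int)
wood=((h[...,1]>75)&(h[...,0]<25)&(h[...,2]>60)).astype(np.uint8)
# right boundary of plate wood by rows
pts=[]
for y in range(15,260,3):
    x=int(400-y*317/320); seg=wood[y,x-40:x+40]; k=np.nonzero(seg)[0]; pts.append((x-40+k.max()+.5,y))
pts=np.array(pts)
for z in(.018,.042):
    P=cast("wrist",pts,z,s)[:,:2].astype(np.float32); vx,vy,x,y=cv2.fitLine(P,cv2.DIST_HUBER,0,.01,.01).ravel()
    a=np.arctan2(vy,vx)%np.pi-np.pi/2; print(z,"yaw",a,"face offset along n", (np.array([x,y])@[np.cos(a),np.sin(a)]), "top est",np.array([.609,.3567])@[np.cos(a),np.sin(a)],np.abs((P-[x,y])@[-vy,vx]).max())
y=150; print([tuple(im[y,x]) for x in range(225,285,3)])
E
```

```text
0.018 yaw 0.046448708 face offset along n 0.62682956 top est 0.624905462391302 0.00042859346
0.042 yaw 0.046449065 face offset along n 0.6255908 top est 0.6249055899571627 0.0003864081
[(np.uint8(94), np.uint8(143), np.uint8(192)), (np.uint8(98), np.uint8(148), np.uint8(197)), (np.uint8(96), np.uint8(146), np.uint8(194)), (np.uint8(95), np.uint8(145), np.uint8(193)), (np.uint8(93), np.uint8(142), np.uint8(188)), (np.uint8(68), np.uint8(100), np.uint8(138)), (np.uint8(30), np.uint8(45), np.uint8(64)), (np.uint8(111), np.uint8(119), np.uint8(128)), (np.uint8(115), np.uint8(124), np.uint8(135)), (np.uint8(114), np.uint8(121), np.uint8(132)), (np.uint8(112), np.uint8(120), np.uint8(130)), (np.uint8(116), np.uint8(125), np.uint8(133)), (np.uint8(196), np.uint8(209), np.uint8(223)), (np.uint8(193), np.uint8(208), np.uint8(220)), (np.uint8(193), np.uint8(207), np.uint8(220)), (np.uint8(194), np.uint8(207), np.uint8(221)), (np.uint8(194), np.uint8(207), np.uint8(220)), (np.uint8(193), np.uint8(208), np.uint8(221)), (np.uint8(194), np.uint8(207), np.uint8(220)), (np.uint8(195), np.uint8(207), np.uint8(220))]
```

View pics/w4c.png

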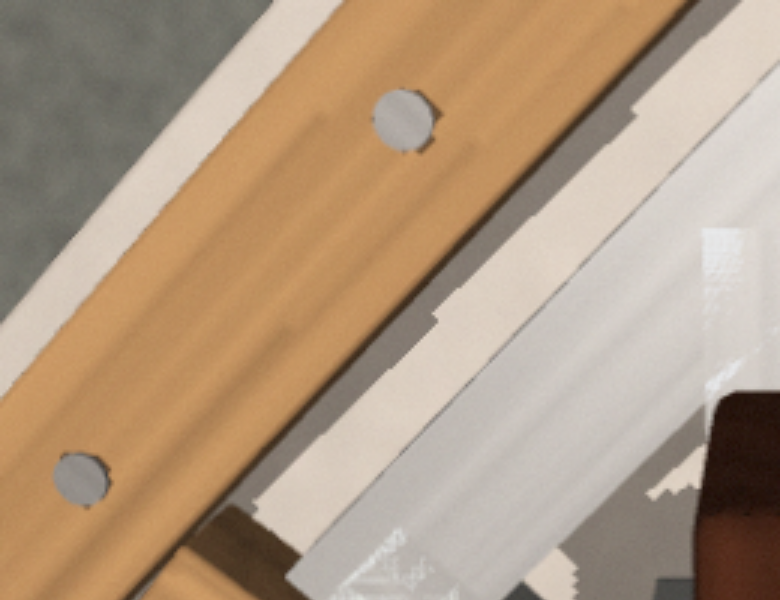

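{"name": "drive_tool", "arguments": {"steps": [1, 0, 0.05, 0, -0.0005, 0.003, 0, 1, 0, 0.13, 0, -0.0005, 0.003, 0, 1, 0, 0.21, 0, -0.0005, 0.003, 0, 1, 0, 0.29, 0, -0.0005, 0.003, 0, 1, 0, 0.35, 0, -0.0005, 0.003, 0, 1, 0, 0.38, 0, -0.0005, 0.003, 0, 1, 0, 0.388, 0, -0.0005, 0.003, 0, 1, 0, 0.388, 0, -0.0005, 0.003, 0, 1, 0, 0.388, 0, -0.0005, 0.003, 0]}}

```text
time_s: 7.52
tcp_pos: [0.5505, 0.2632, 0.0401]
orientation: [-0.692, -1.79, 1.788]
wrist_force: [-0.1, 0.3, -3.2]
width: 0.0148
```

```bash
python3 -c "
from h import *
go(.5643,.3057,.0393,.8319)
s=bot.get_state();print(s['wrist_force'],s['wrist_torque'])"
```

```text
turn opt [-1.100e-03  9.996e-01  3.000e-04] j6 0.068
turn opt [ 0.0002 -0.0004  0.0007] j6 0.068
pos [0.5505 0.2632 0.0401] toolz yaw -2.3111 toolaxes [[-0.74, -0.0, -0.67], [0.67, 0.0, -0.74], [0.0, -1.0, -0.0]] shift [ 0.0924  0.0042 -0.2034] turn [ 0.0002 -0.0004  0.0007] F [-0.1  0.3 -3.2] t 7.5167
[-0.09798738  0.32148092 -3.19164756] [-0.02784217  0.01953142 -0.04782338]
```

{"name": "drive_tool", "arguments": {"steps": [1, 0, 0.003, 0, 0, -0.0004, 0.0007, 1, 0, 0.006, 0, 0, -0.0004, 0.0007, 1, 0, 0.009, 0, 0, -0.0004, 0.0007, 1, 0, 0.009, 0, 0, -0.0004, 0.0007, 1, 0, 0.009, 0, 0, -0.0004, 0.0007]}}

```text
time_s: 7.93
tcp_pos: [0.5507, 0.2632, 0.0394]
orientation: [-0.694, -1.792, 1.79]
wrist_force: [-1.8, -1.8, 4.8]
width: 0.015
```

{"name": "drive_tool", "arguments": {"steps": [1, 0.006, 0.001, -0.03, 0, 0, 0, 1, 0.012, 0.001, -0.06, 0, 0, 0, 1, 0.022, 0.001, -0.09, 0, 0, 0, 1, 0.03, 0.001, -0.115, 0, 0, 0, 1, 0.032, 0.001, -0.124, 0, 0, 0, 1, 0.032, 0.001, -0.124, 0, 0, 0, 1, 0.032, 0.001, -0.124, 0, 0, 0]}}

```text
time_s: 8.52
tcp_pos: [0.5633, 0.2867, 0.0394]
orientation: [-0.695, -1.794, 1.789]
wrist_force: [0.2, 1.3, -0.2]
width: 0.015
```

```bash
python3 -c "
from h import *
go(.5643,.3057,.0393,.8319)
s,im=save('wrist','pics/w5.png')
print(s['wrist_force'],s['wrist_torque'])"
```

```text
turn opt [-3.000e-04 -9.998e-01 -1.400e-03] j6 0.053
turn opt [ 0.0009  0.0002 -0.0002] j6 0.053
pos [0.5633 0.2867 0.0394] toolz yaw -2.3091 toolaxes [[-0.74, 0.0, -0.67], [0.67, 0.0, -0.74], [-0.0, -1.0, -0.0]] shift [ 0.0602  0.0007 -0.0738] turn [ 0.0009  0.0002 -0.0002] F [ 0.2  1.3 -0.2] t 8.5167
[ 0.18148652  1.30094813 -0.23933463] [ 0.39726407 -0.25459945  0.02186129]
```

View pics/w5.png

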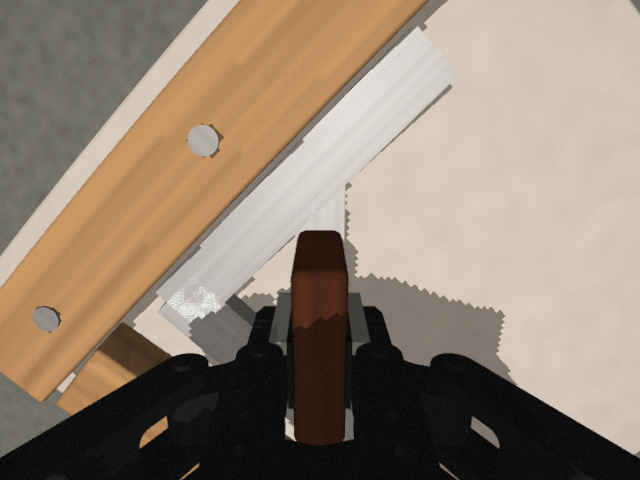

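The square is flat and parallel to the plate with a few mm of gap: its outer edge is near (160,292), and the plate's edge runs from (45,400) to (425,0). Next I'll move in +x until it touches.

{"name": "drive_tool", "arguments": {"steps": [1, -0.002, 0, -0.002, 0, 0, 0, 1, -0.004, 0, -0.004, 0, 0, 0, 1, -0.006, 0, -0.006, 0, 0, 0, 1, -0.008, 0, -0.008, 0, 0, 0, 1, -0.01, 0, -0.01, 0, 0, 0, 1, -0.01, 0, -0.01, 0, 0, 0]}}

```text
time_s: 9.07
tcp_pos: [0.5656, 0.2863, 0.0394]
orientation: [-0.694, -1.792, 1.789]
wrist_force: [-3.7, -0.3, 3.4]
width: 0.0149
```

```bash
python3 -c "
from h import *
go(.5643,.3057,.0393,.8319)
s=bot.get_state()
print(s['wrist_force'],s['wrist_torque'])"
```

```text
turn opt [-2.000e-04 -9.999e-01 -9.000e-04] j6 0.056
turn opt [ 0.0006  0.0001 -0.0001] j6 0.056
pos [0.5656 0.2863 0.0394] toolz yaw -2.3094 toolaxes [[-0.74, 0.0, -0.67], [0.67, 0.0, -0.74], [-0.0, -1.0, -0.0]] shift [ 0.0701  0.0004 -0.0675] turn [ 0.0006  0.0001 -0.0001] F [-3.7 -0.3  3.4] t 9.0667
[-3.67446228 -0.25437191  3.40767633] [-0.33917127  1.55398608  0.03651454]
```

{"name": "drive_tool", "arguments": {"steps": [1, -0.003, 0, -0.003, 0, 0, 0, 1, -0.006, 0, -0.006, 0, 0, 0, 1, -0.006, 0, -0.006, 0, 0, 0, 1, -0.006, 0, -0.006, 0, 0, 0]}}

```text
time_s: 9.4
tcp_pos: [0.5656, 0.2863, 0.0394]
orientation: [-0.692, -1.79, 1.79]
wrist_force: [-11.0, 1.7, 8.6]
width: 0.0147
```

```bash
python3 -c "
from h import *
go(.5643,.3057,.0393,.8319)
s=bot.get_state()
print(s['wrist_force'],s['wrist_torque'])"
```

```text
turn opt [ 5.000e-04 -9.999e-01  1.000e-04] j6 0.058
turn opt [-0.0001  0.0001  0.0003] j6 0.058
pos [0.5656 0.2863 0.0394] toolz yaw -2.3094 toolaxes [[-0.74, -0.0, -0.67], [0.67, 0.0, -0.74], [0.0, -1.0, 0.0]] shift [ 0.0702  0.0005 -0.0676] turn [-0.0001  0.0001  0.0003] F [-11.    1.7   8.6] t 9.4
[-10.99698831   1.70367965   8.55039624] [0.4221233  3.7710023  0.07596003]
```

{"name": "drive_tool", "arguments": {"steps": [1, 0.002, -0.001, -0.012, 0, 0, 0, 1, 0.009, -0.001, -0.019, 0, 0, 0, 1, 0.016, -0.001, -0.026, 0, 0, 0, 1, 0.023, -0.001, -0.033, 0, 0, 0, 1, 0.03, -0.001, -0.04, 0, 0, 0, 1, 0.037, -0.001, -0.047, 0, 0, 0, 1, 0.044, -0.001, -0.054, 0, 0, 0, 1, 0.051, -0.001, -0.061, 0, 0, 0, 1, 0.051, -0.001, -0.061, 0, 0, 0]}}

```text
time_s: 10.15
tcp_pos: [0.5649, 0.3, 0.0395]
orientation: [-0.691, -1.786, 1.793]
wrist_force: [-6.7, -7.0, 8.2]
width: 0.0149
```

```bash
python3 -c "
from h import *
go(.5643,.3057,.0393,.8319)
s=bot.get_state()
print(s['wrist_force'],s['wrist_torque'])"
```

```text
turn opt [-4.000e-04  9.999e-01 -2.300e-03] j6 0.04
turn opt [-0.0015 -0.0001  0.0003] j6 0.04
pos [0.5649 0.3    0.0395] toolz yaw -2.3099 toolaxes [[-0.74, -0.0, -0.67], [0.67, -0.0, -0.74], [0.0, -1.0, 0.0]] shift [ 0.0216  0.001  -0.0192] turn [-0.0015 -0.0001  0.0003] F [-6.7 -7.   8.2] t 10.15
[-6.66121866 -6.95041193  8.17120948] [-2.28565747  2.1898451   0.0933079 ]
```

{"name": "drive_tool", "arguments": {"steps": [1, -0.001, 0, -0.008, -0.0015, 0, 0, 1, 0.003, 0, -0.012, -0.0015, 0, 0, 1, 0.006, 0, -0.015, -0.0015, 0, 0, 1, 0.01, 0, -0.019, -0.0015, 0, 0, 1, 0.013, 0, -0.022, -0.0015, 0, 0, 1, 0.017, 0, -0.026, -0.0015, 0, 0, 1, 0.02, 0, -0.029, -0.0015, 0, 0, 1, 0.02, 0, -0.029, -0.0015, 0, 0]}}

```text
time_s: 10.82
tcp_pos: [0.5647, 0.3046, 0.0395]
orientation: [-0.692, -1.786, 1.793]
wrist_force: [-7.1, -7.6, 7.9]
width: 0.0151
```

```bash
python3 -c "
from h import *
go(.5643,.3057,.0393,.8319)
s,im=save('wrist','pics/w6.png')
print(s['wrist_force'],s['wrist_torque'])"
```

```text
turn opt [-3.000e-04  9.998e-01 -2.100e-03] j6 0.034
turn opt [-0.0013 -0.0002  0.0002] j6 0.034
pos [0.5647 0.3046 0.0395] toolz yaw -2.3104 toolaxes [[-0.74, -0.0, -0.67], [0.67, -0.0, -0.74], [0.0, -1.0, 0.0]] shift [ 0.0051  0.0009 -0.0026] turn [-0.0013 -0.0002  0.0002] F [-7.1 -7.6  7.9] t 10.8167
[-7.10758145 -7.57593421  7.89669052] [-2.56365185  1.94450528  0.11936929]
```

{"name": "drive_tool", "arguments": {"steps": [1, -0.001, 0, -0.008, -0.001, 0, 0, 1, 0.003, 0, -0.012, -0.001, 0, 0, 1, 0.006, 0, -0.015, -0.001, 0, 0, 1, 0.01, 0, -0.019, -0.001, 0, 0, 1, 0.01, 0, -0.019, -0.001, 0, 0]}}

```text
time_s: 11.28
tcp_pos: [0.5646, 0.3061, 0.0395]
orientation: [-0.692, -1.784, 1.794]
wrist_force: [-6.4, -9.2, 9.5]
width: 0.0151
```

```bash
python3 -c "
from h import *
go(.5643,.3057,.0393,.8319)
s=bot.get_state()
print(s['wrist_force'],s['wrist_torque'])
save('top','pics/t2.png')
a=cv2.imread('pics/t2.png');b=cv2.imread('pics/w6.png')
cv2.imwrite('pics/tw.png',np.hstack([cv2.resize(a[180:340,100:260],(400,400),interpolation=2),cv2.resize(b[0:480,0:480],(400,400))]))"
```

```text
turn opt [ 0.      0.9996 -0.0029] j6 0.03
turn opt [-0.0018 -0.0004 -0.    ] j6 0.03
pos [0.5646 0.3061 0.0395] toolz yaw -2.3109 toolaxes [[-0.74, -0.0, -0.67], [0.67, -0.0, -0.74], [-0.0, -1.0, 0.01]] shift [-0.0002  0.0013  0.0026] turn [-0.0018 -0.0004 -0.    ] F [-6.4 -9.2  9.5] t 11.2833
[-6.40421051 -9.21715709  9.45210732] [-3.00643754  1.8342801   0.11109306]
```

View pics/tw.png

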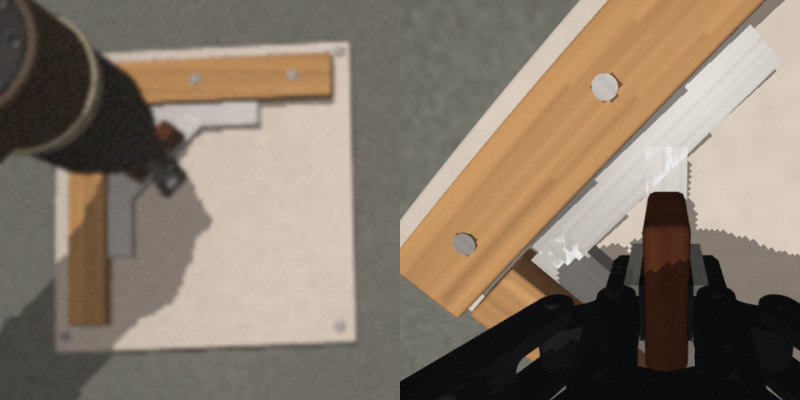

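The composite shows the stud swung nearly parallel to the board edge, with the square against both battens. I'll push further in +y to confirm it's fully seated.

{"name": "drive_tool", "arguments": {"steps": [1, 0.002, 0, -0.014, -0.001, 0, 0, 1, 0.006, 0, -0.018, -0.001, 0, 0, 1, 0.009, 0, -0.021, -0.001, 0, 0, 1, 0.012, 0, -0.024, -0.001, 0, 0, 1, 0.012, 0, -0.024, -0.001, 0, 0]}}

```text
time_s: 11.75
tcp_pos: [0.5645, 0.3063, 0.0398]
orientation: [-0.692, -1.778, 1.798]
wrist_force: [-5.3, -16.8, 14.2]
width: 0.015
```

```bash
python3 -c "
from h import *
go(.5643,.3057,.0393,.8319)
s=bot.get_state()
print(s['wrist_force'],s['wrist_torque'])"
```

```text
turn opt [ 8.000e-04  9.993e-01 -5.300e-03] j6 0.026
turn opt [-0.0034 -0.0007 -0.0005] j6 0.026
pos [0.5645 0.3063 0.0398] toolz yaw -2.3118 toolaxes [[-0.74, -0.01, -0.68], [0.68, -0.01, -0.74], [-0.0, -1.0, 0.01]] shift [-0.0012  0.0023  0.0029] turn [-0.0034 -0.0007 -0.0005] F [ -5.3 -16.8  14.2] t 11.75
[ -5.26093532 -16.81268597  14.24382349] [-5.91060623  1.64867249  0.11456882]
```

{"name": "drive_tool", "arguments": {"steps": [1, 0.002, 0, -0.0195, -0.003, -0.0005, 0, 1, 0.002, 0, -0.0195, -0.005, -0.0005, 0, 1, 0.002, 0, -0.0195, -0.007, -0.0005, 0, 1, 0.002, 0, -0.0195, -0.007, -0.0005, 0, 1, 0.002, 0, -0.0195, -0.007, -0.0005, 0]}}

```text
time_s: 12.17
tcp_pos: [0.5647, 0.3061, 0.0394]
orientation: [-0.698, -1.794, 1.787]
wrist_force: [-7.1, -7.8, 10.1]
width: 0.0149
```

```bash
python3 -c "
from h import *
go(.5643,.3057,.0393,.8319)
s=bot.get_state()
print(s['wrist_force'],s['wrist_torque'])"
```

```text
turn opt [8.000e-04 9.995e-01 2.400e-03] j6 0.028
turn opt [ 0.0015 -0.0005 -0.0005] j6 0.028
pos [0.5647 0.3061 0.0394] toolz yaw -2.3111 toolaxes [[-0.74, 0.0, -0.67], [0.67, 0.0, -0.74], [-0.0, -1.0, -0.0]] shift [-0.0001  0.0004  0.0029] turn [ 0.0015 -0.0005 -0.0005] F [-7.1 -7.8 10.1] t 12.1667
[-7.08848389 -7.78828817 10.14022344] [-3.36029133  3.20413057 -0.05609906]
```

{"name": "drive_tool", "arguments": {"steps": [1, 0.003, 0, -0.022, -0.001, -0.0005, -0.0005, 1, 0.005, 0, -0.024, -0.001, -0.0005, -0.0005, 1, 0.005, 0, -0.024, -0.001, -0.0005, -0.0005, 1, 0.005, 0, -0.024, -0.001, -0.0005, -0.0005, 1, 0.005, 0, -0.024, -0.001, -0.0005, -0.0005]}}

```text
time_s: 12.58
tcp_pos: [0.5646, 0.3061, 0.0394]
orientation: [-0.694, -1.789, 1.79]
wrist_force: [-11.2, -12.5, 13.9]
width: 0.0152
```

```bash
python3 - <<'E'
from h import *
go(.5643,.3057,.0393,.8319)
s,im=save('wrist','pics/w7.png')
print(s['wrist_force'],s['wrist_torque'])
save('side','pics/s7.png'); save('top','pics/t7.png')
im=cv2.cvtColor(cv2.imread("pics/t7.png"),cv2.COLOR_BGR2HSV).astype(int)
H,S,V=im[...,0],im[...,1],im[...,2]
wood=((S>70)&(V>60)&(H<25))
def fit(P): 
    vx,vy,x,y=cv2.fitLine(P.astype(np.float32),cv2.DIST_HUBER,0,.01,.01).ravel(); return np.arctan2(vy,vx),x,y
L=[];Rr=[]
for y in range(255,305,2):
    k=np.nonzero(wood[y,110:165])[0]+110; L.append((k.min()-.5,y)); Rr.append((k.max()+.5,y))
for n,e in(("outer",L),("inner",Rr)):
    a,x,y=fit(cast("top",e,.042)[:,:2]); print("stud",n,(a+1.57)%np.pi-1.57,x,y)
U=[];D=[]
for x in range(165,228,2):
    k=np.nonzero(wood[190:230,x])[0]+190; U.append((x,k.min()-.5)); D.append((x,k.max()+.5))
for n,e in(("outer",U),("inner",D)):
    a,x,y=fit(cast("top",e,.042)[:,:2]); print("plate",n,a%np.pi-np.pi/2,x,y)
a=cv2.imread('pics/t7.png');b=cv2.imread('pics/w7.png');c=cv2.imread('pics/s7.png')
q=proj("side",[[.53,.29,.03]])[0].astype(int); print(q)
x0,y0=max(q[0]-90,0),max(q[1]-60,0)
cv2.imwrite('pics/tw7.png',np.vstack([np.hstack([cv2.resize(a[190:340,105:255],(300,300),interpolation=2),cv2.resize(b[0:480,0:480],(300,300))]),cv2.resize(c[y0:y0+90,x0:x0+180],(600,300),interpolation=2)]))
E
```

```text
turn opt [ 1.000e-04  9.997e-01 -2.000e-04] j6 0.031
turn opt [-0.0001 -0.0003 -0.    ] j6 0.031
pos [0.5646 0.3061 0.0394] toolz yaw -2.3106 toolaxes [[-0.74, -0.0, -0.67], [0.67, -0.0, -0.74], [-0.0, -1.0, 0.0]] shift [-0.0003  0.0003  0.0026] turn [-0.0001 -0.0003 -0.    ] F [-11.2 -12.5  13.9] t 12.5833
[-11.23967056 -12.54824723  13.86709056] [-4.39598672  3.52807749  0.0326486 ]
stud outer 0.05019617 0.47237435 0.38461134
stud inner 0.075419664 0.47458217 0.3462016
plate outer 0.050041914 0.6567987 0.21060188
plate inner 0.02832079 0.61319304 0.24648558
[205 212]
```

View pics/tw7.png

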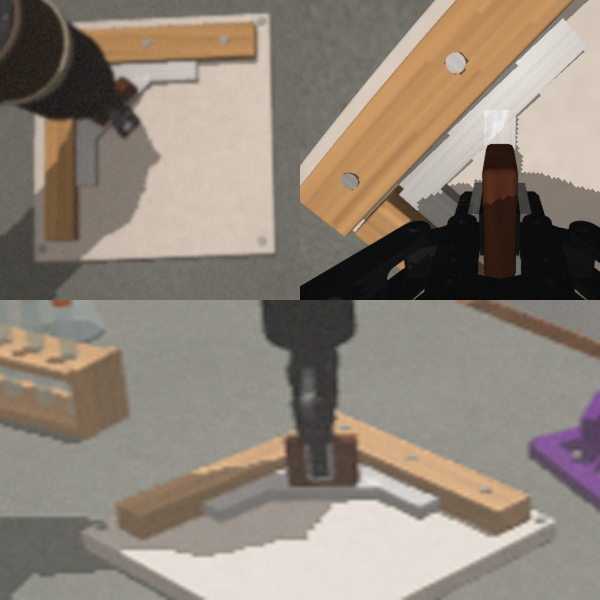

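```bash
python3 - <<'E'
from h import *
s=bot.get_state(); print(s['wrist_force'].round(1),s['tcp_pos'].round(4),s['width'],s['time_s'])
h=cv2.cvtColor(cv2.imread("pics/w7.png"),cv2.COLOR_BGR2HSV).astype(int)
wood=(h[...,1]>75)&(h[...,0]<25)&(h[...,2]>60); wh=(h[...,2]>150)&(h[...,1]<40)
A=[];B=[]
for y in range(60,270,3):
    k=np.nonzero(wh[y,100:480])[0]+100
    if len(k)==0: continue
    # first long white run right of wood
    w=np.nonzero(wood[y,:k[-1]])[0]; w=w[w<500]
    run=[x for x in k if wh[y,x:x+8].all() and wood[y,max(0,x-40):x].any()]
    if run:
        x=run[0]; A.append((x-.5,y)); B.append((max(v for v in w if v<x)+.5,y))
for n,P,z in(("square",A,.030),("plate",B,.042)):
    Q=cast("wrist",P,z,s)[:,:2].astype(np.float32); vx,vy,x,y=cv2.fitLine(Q,cv2.DIST_HUBER,0,.01,.01).ravel()
    a=np.arctan2(vy,vx)%np.pi-np.pi/2; print(n,len(P),"yaw",round(float(a),4),"offset",x*np.cos(.0465)+y*np.sin(.0465),np.abs((Q-[x,y])@[-vy,vx]).max())
E
```

```text
[-10.2 -12.5  14.1] [0.5646 0.3061 0.0393] 0.01511360204115323 12.7333
square 70 yaw 0.0525 offset 0.6242690535884764 0.0293346
plate 70 yaw 0.0481 offset 0.6266004994093358 0.025394278
```

```bash
python3 - <<'E'
from h import *
s=bot.get_state()
h=cv2.cvtColor(cv2.imread("pics/w7.png"),cv2.COLOR_BGR2HSV).astype(int)
wood=(h[...,1]>75)&(h[...,0]<25)&(h[...,2]>60); wh=(h[...,2]>130)&(h[...,1]<40)
A=[];B=[]
for y in range(40,290,2):
    for x in range(100,470):
        if wh[y,x:x+12].all() and wood[y,max(0,x-25):x].any():
            A.append((x-.5,y)); B.append((np.nonzero(wood[y,:x])[0].max()+.5,y)); break
for n,P,z in(("square",A,.030),("plate",B,.042)):
    Q=cast("wrist",P,z,s)[:,:2]
    for _ in range(8):
        vx,vy,x,y=cv2.fitLine(Q.astype(np.float32),cv2.DIST_L1,0,.01,.01).ravel(); r=np.abs((Q-[x,y])@[-vy,vx]); Q=Q[r<max(.0006,2*np.median(r))]
    a=np.arctan2(vy,vx)%np.pi-np.pi/2; print(n,len(P),len(Q),"yaw",round(float(a),4),"res",r.max(),"span",np.ptp(Q[:,1]))
E
```

```text
square 125 71 yaw 0.0462 res 0.0005367517773398541 span 0.1257012391459247
plate 125 110 yaw 0.0475 res 0.00014321305056609273 span 0.11544129065804884
```

```bash
python3 -c "
from plant import bot
print(bot.job_done()); s=bot.get_state(); print(s['wrist_force'],s['time_s'])"
```

```text
the job is handed in; nothing more can be done
None
the job is handed in; nothing more can be done
```

I picked up the larger white square by its wooden grip and laid it flat on the board. I then slid it against the fixed batten and pushed it along that batten until the leaning one was swung square. I handed the job in at about 12.7 s, still gripping the square and pressing it against both battens; the flask and the screwdriver were not touched.

**Last checks before handing in:**
- **Push:** about 10–11 N against the fixed batten and 12.5 N against the swung one. The +y push had earlier come to a hard stop.
- **Turning moment:** close to zero at the wrist (0.03 N m), as expected with both faces flush.
- **Grip and tilt:** the fingers were holding at 15 mm and the tool was vertical to within about 0.02°.
- **Angles:** in the top camera both battens' outer edges agreed (0.0502 and 0.0500 rad). In the wrist camera the square and the fixed batten agreed to about 1 mrad (0.0462 and 0.0475 rad).

**Checks that disagreed:**
- The battens' inner edges in the top camera differed (0.075 and 0.028 rad). I discounted these, because the shadow and the square's edge disturb them.
- A first wrist-camera fit put the square at 0.0525 rad because of outliers. The cleaned fit gave the 0.0462 rad above.
- During the hard push the tool briefly tilted by about 0.6°, and I levelled it before the end.

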